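# Face up a counter display: slide the candlestick into its row

## Task

The candlestick standing back from the other two on the counter display belongs in the gap between them. Push it low, on its foot only, so that it slides upright into line, midway between the two and with its foot up against the front rail; do not lift it, tip it or touch its stem or candle. Leave the other candlesticks, the lantern and the snow globe as they stand.

Things in the scene. Friction and masses are not known exactly. Their poses are not given: they have to be found in the camera images.
- candlestick: the one to push: dark turned wood with an ivory candle, loose, 0.18 to 0.36 kg, 270 mm tall; like its neighbours, but standing back from their row, nearer the robot. Origin: centre of its underside, z up; round about z. Its foot is 68 mm in diameter with an upright edge from 0 to 20 mm height, then narrows to 24 mm diameter at 46 mm, where the stem begins. Pushed above about 45 mm it may tip
- candlestick_top: stem and candle of that candlestick, fixed on its foot, not to be touched. Origin and axes as candlestick; it runs from 46 to 270 mm above the underside: stem 18 to 32 mm in diameter, drip pan 42 mm in diameter at 146 to 151 mm, candle cup 30 mm, candle 22 mm in diameter
- left_neighbour: an identical candlestick in the row, at the display's +y side, loose; origin at the centre of its underside. Leave it
- right_neighbour: an identical candlestick in the row, at the display's -y side, loose; origin at the centre of its underside. Leave it
- display: a light wood board fixed on the counter, 280 (x) by 380 (y) by 18 mm; origin: centre of its underside, +x away from the robot, z up. The candlesticks stand on its top, z = 18 mm. Along its far (+x) edge runs the front rail, 12 mm high above the top and 10 mm thick, inner face at x = 130 mm; returns of that height run back from the rail's ends 120 mm along the sides. The near edge is open
- gap (a point): the place in the row for the candlestick's origin: on the board's top, midway between the two neighbours (which stand 115 mm to each side), where its foot touches the rail (display x = 96 mm, y = 0, z = 18 mm); axes as the display's
- snow_globe: a glass ball 80 mm in diameter on a wooden base 84 mm in diameter, 102 mm tall in all, loose, standing on the counter beside the display; origin at the centre of its underside. Leave it
- lantern: a grey metal and glass candle lantern, 94 mm square (up to 102 mm under the roof), 212 mm tall with its ring, loose, standing on the counter on the display's other side; origin at the centre of its underside. Leave it
Mind the look-alikes: they are no part of the job. What is shaped like the snow_globe but red is not meant.

How it is judged:
By the outcome, as a careful person would: the job done as asked, in the order asked, and still so for the second after the job is handed in, with the robot touching nothing.
It also fails if it takes over 45 s, if anything falls off the work surface, if the arm or the gripper's body presses on something with over 40 N, if the wrist force passes 120 N, or if a joint passes its speed limit or range.

## Robot

A 7-joint arm with a two-finger parallel gripper is mounted at the origin on the work surface. World frame = base frame: x ahead of the robot, y to its left, z up, the work surface at z = 0. Lengths are in m, angles in rad, forces in N, time in s.
With the tool pointing down it reaches from about 0.425 to 0.95 m from the base axis. Payload 4.7 kg.
Tool frame: the origin (TCP) lies on the centre line of the jaws, within the pads' length; the fingertips stand robot.nose_length ahead of it and the grasp point (between the pads) lies 8 mm behind it (robot.nose_length is the distance from the TCP to the fingertips, in m); z points along the fingers, y is the line along which they close (so a half turn about z gives the same grasp; the last joint's range is limited). The gripper opens to 85 mm and grips with 20 to 120 N. Pads are 22 mm wide; open, the fingers measure 114 mm over their backs; the gripper's body (76 mm by 85 mm) begins 54 mm behind the grasp point. The pads swing forward as they close: fully open they stand 13 mm farther back than shut.
Start: joints at [1.263, 0.469, -0.049, 1.532, 0.024, 1.141, -0.082], TCP at [0.186, -0.649, 0.242] pointing down, gripper open.
Joint ranges: [-2.59, 2.59], [-0.33, 1.99], [-1.39, 1.29], [0.1, 2.45], [-1.04, 4.18], [0.21, 1.99], [-2.66, 2.66]. Speed limits (rad/s): [2.57, 2.57, 3.14, 3.14, 3.14, 3.14, 3.14].

## Interface

Orientations are given as [roll, pitch, yaw] about the fixed x, y, z axes, in that order (R = Rz(yaw) Ry(pitch) Rx(roll)).
In Python, from plant import robot gives the robot as it stands. Calls block until the motion is done:
- robot.goto(position, orientation): joint-space move of the TCP to a pose.
- robot.move_straight(position, vel=0.15, attitude=None, contact_N=None): straight line of the TCP; attitude=None keeps the orientation; vel is the mean speed in m/s. With contact_N (N) it stops when the force on the tool has changed by that much, and returns True; else False.
- robot.move_joints(angles): joint-space move.
- robot.grip(opening, strength=None): opening from 0.0 (shut) to 1.0 (fully open); strength is the grip in N (None keeps the last); returns when the fingers have stopped.
- robot.sleep(seconds).
- robot.inverse_kinematics(position, orientation): joint angles nearest the present ones, or None.
- robot.sense(): the state.
- robot.grab_frame(name): name is "scene" or "top" or "wrist"; returns a dict with "image" (400x640x3 uint8, red, green, blue), "range_z" (400x640 float32, m along the optical axis (not along the pixel's ray), 0 where there is no reading), "fx", "fy", "cx", "cy" (pixels), "dist_coeffs" ([k1, k2, p1, p2, k3] as OpenCV has them; the pictures are not rectified), "R" (3x3) and "t" (3): a world point X has camera coordinates R X + t. Camera axes: x right, y down, z forward; pixel columns grow to the right and rows downward; lengths in m; the calibration is good to about 2 mm. A picture is of the moment at which its call begins.
A pose or a line that the arm cannot do raises robot.IKError and nothing moves.
- robot.close_job(): hands the job in; it is judged then, once.
The state is a dict: "t": time; "joint_pos": joint angles; "joint_velocities": joint speeds; "effort": joint torques, N m; "tcp_pos": TCP position; "tcp_rot": TCP orientation; "wrist_force": force on the tool from outside, world axes, zero at the start; "torque": the same for the moment, N m; "opening": opening from 0.0 (shut) to 1.0 (fully open); "gripper_force": force on a finger pad.
Only numpy, scipy, OpenCV 4.12 (cv2) and the standard library are available. Lean on these libraries where they do the work, as an engineer would, in place of code of your own. Each camera call takes 0.05 s, during which the arm holds its last target. There are 200 camera calls.

## Working session

There is one attempt and no reset: what is moved stays moved. The work goes in short steps, each a Python script; the robot and the scene stay as the last script left them, time stands still between calls to the robot, and variables do not carry over. Pictures are saved under pics/ and viewed, at most 10 in all, crops included, and the job is handed in when it is done.

```bash
mkdir -p pics; ls; python3 - <<'E'
from plant import robot
import cv2,numpy as np
print(robot.nose_length, robot.sense()['t'])
for n in ("scene","top"):
    f=robot.grab_frame(n); cv2.imwrite(f"pics/{n}0.png",f["image"][...,::-1]); np.savez(f"{n}0.npz",**f)
    print(n,f["fx"],f["R"],f["t"],f["dist_coeffs"])
E
```

```text
pics
0.011 0.0
scene 451.70877662989227 [[-0.45583751  0.89006246 -0.00098881]
 [ 0.68686652  0.35106555 -0.63637046]
 [-0.56606232 -0.2907607  -0.77138295]] [ 0.21486441 -0.34191867  1.80962356] [-0.13032839  0.          0.          0.          0.        ]
top 367.524220812561 [[ 0.01495361 -0.99964017  0.02226917]
 [-0.99859643 -0.01606231 -0.05046947]
 [ 0.050809   -0.02148321 -0.9984773 ]] [0.00521663 0.53511358 0.97555496] [-0.0358052  0.         0.         0.         0.       ]
```

View pics/scene0.png

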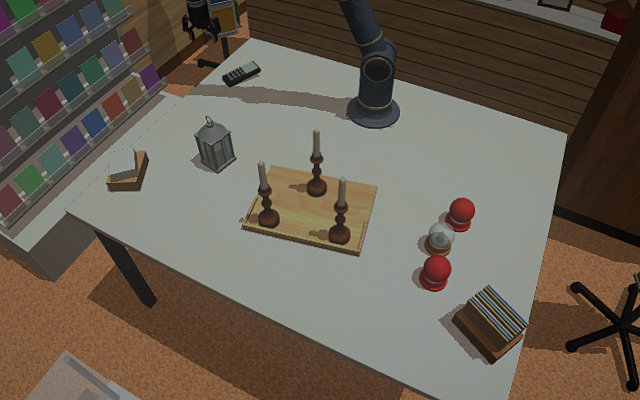

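View pics/top0.png

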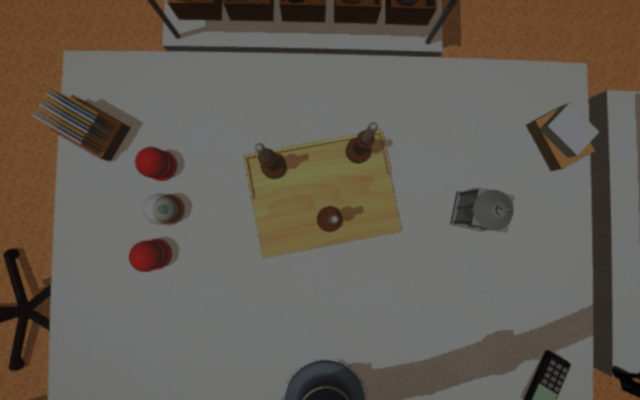

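The three candlesticks are at top (330,218), the one to push, and (273,165) and (360,150), its neighbours. The board is yawed by about 10°, with the rail on its far side. The lantern is at top (485,210) and the snow globe at (163,209). Next I measure from depth.

```bash
cat > h.py <<'E'
import numpy as np, cv2
from scipy.optimize import least_squares
def cloud(f):
    K=np.array([[f["fx"],0,f["cx"]],[0,f["fy"],f["cy"]],[0,0,1]])
    z=np.asarray(f["range_z"]); v,u=np.nonzero(z>0)
    n=cv2.undistortPoints(np.c_[u,v].astype(float)[:,None],K,f["dist_coeffs"])[:,0]
    P=np.c_[n,np.ones(len(n))]*z[v,u][:,None]
    return (P-f["t"])@f["R"], np.asarray(f["image"])[v,u].astype(int)
def pix(f,X):
    K=np.array([[f["fx"],0,f["cx"]],[0,f["fy"],f["cy"]],[0,0,1]])
    return cv2.projectPoints(np.atleast_2d(X).astype(float),cv2.Rodrigues(np.asarray(f["R"]))[0],np.asarray(f["t"],float),K,f["dist_coeffs"])[0][:,0]
def circ(P,c0,r,zlo,zhi,tol=0.012):
    """centre of a vertical cylinder of known radius"""
    c=np.array(c0,float)
    for t in (0.02,tol,0.006):
        Q=P[(P[:,2]>zlo)&(P[:,2]<zhi)]
        d=np.hypot(*(Q[:,:2]-c).T); Q=Q[abs(d-r)<t]
        if len(Q)<5: return c,len(Q)
        c=least_squares(lambda c:np.hypot(*(Q[:,:2]-c).T)-r,c,loss="soft_l1",f_scale=.002).x
    return c,len(Q)
E
python3 - <<'E'
from h import *
C={}
for n in ("scene","top"):
    f=dict(np.load(f"{n}0.npz")); P,c=cloud(f); C[n]=P,c
    print(n,"cam",-f["R"].T@f["t"])
    m=(abs(P[:,0]-.55)<.3)&(abs(P[:,1])<.5)
    t=P[m&(abs(P[:,2])<.008)]; print(" table z",np.median(t[:,2]),t[:,2].std())
    wood=m&(c[:,0]-c[:,2]>40)&(c[:,0]>90)&(P[:,2]>.01)&(P[:,2]<.04)
    b=P[wood]; print(" board",len(b),np.median(b[:,2]),cv2.minAreaRect(b[:,:2].astype(np.float32)))
    dark=m&(c.sum(1)<230)&(P[:,2]>.03)&(P[:,2]<.07)
    k=P[dark&(P[:,2]<.06)]
    lab=[]
    for p in k:
        for g in lab:
            if np.hypot(*(g[0]-p)[:2])<.06: g.append(p);break
        else: lab.append([p])
    for g in lab:
        if len(g)<15: continue
        g0=np.median(g,0)[:2]
        print("  blob",g0,len(g),"foot",circ(P,g0,.034,.022,.037), "bare med",[circ(P,g0,.011,.2,.28)])
    hi=P[m&(P[:,2]>.07)]
    print("  obj heights",len(hi))
E
```

```text
scene cam [1.35715545 0.45496054 1.17853829]
 table z 0.0018576107476644932 0.0025423136755353
 board 5928 0.01950091335650221 ((0.5394344329833984, 0.1644325852394104), (0.3159240484237671, 0.70209139585495), 6.033174514770508)
  blob [ 0.51474229 -0.35120456] 78 foot (array([ 0.52026452, -0.38143077]), 42) bare med [(array([ 0.51474229, -0.35120456]), 3)]
  blob [ 0.54849802 -0.41130479] 61 foot (array([ 0.52400752, -0.38821822]), 45) bare med [(array([ 0.54849802, -0.41130479]), 0)]
  blob [ 0.55493966 -0.35984461] 47 foot (array([ 0.55593497, -0.35816422]), 20) bare med [(array([ 0.55493966, -0.35984461]), 0)]
  blob [0.50038858 0.0020216 ] 192 foot (array([ 0.4852602 , -0.00217049]), 60) bare med [(array([0.50239621, 0.00444374]), 122)]
  blob [0.50391199 0.02411948] 44 foot (array([0.49292677, 0.01924781]), 32) bare med [(array([ 0.4843411, -0.0021662]), 139)]
  blob [ 0.68116643 -0.06681387] 226 foot (array([ 0.67881207, -0.0730925 ]), 84) bare med [(array([ 0.68484086, -0.06680444]), 128)]
  blob [0.41659287 0.45863938] 60 foot (array([0.43502453, 0.45688002]), 27) bare med [
[... 1668 characters left out ...]
(array([ 0.53211958, -0.35620427]), 3)]
  blob [0.50198271 0.39256009] 21 foot (array([0.50030591, 0.36897507]), 21) bare med [(array([0.50198271, 0.39256009]), 0)]
  blob [0.48987753 0.01117221] 214 foot (array([ 0.48527136, -0.00465897]), 12) bare med [(array([0.48542276, 0.01314172]), 23)]
  blob [ 0.48723589 -0.34740033] 49 foot (array([ 0.48282157, -0.34615736]), 16) bare med [(array([ 0.48723589, -0.34740033]), 0)]
  blob [ 0.45653654 -0.01492936] 39 foot (array([ 0.48527135, -0.00465896]), 12) bare med [(array([ 0.48524431, -0.00657458]), 29)]
  blob [0.39924511 0.42404591] 21 foot (array([0.40695993, 0.402616  ]), 41) bare med [(array([0.39924511, 0.42404591]), 0)]
  obj heights 5022
```

```bash
cat >> h.py <<'E'
from scipy.spatial.transform import Rotation as Rn
def rpy(yaw,th,spin=0):
    """tool z tilted th from down toward heading yaw; tool y horizontal, perpendicular to heading; spin=pi flips"""
    z=np.array([np.cos(yaw)*np.sin(th),np.sin(yaw)*np.sin(th),-np.cos(th)])
    y=np.array([-np.sin(yaw),np.cos(yaw),0])*(-1 if spin else 1)
    return Rn.from_matrix(np.c_[np.cross(y,z),y,z]).as_euler("xyz")
E
python3 - <<'E'
from h import *
from plant import robot
s=robot.sense(); print(s["tcp_rot"],s["tcp_pos"],s["opening"])
f=robot.grab_frame("wrist")
Rt=Rn.from_euler("xyz",s["tcp_rot"]).as_matrix() if np.size(s["tcp_rot"])==3 else np.array(s["tcp_rot"]).reshape(3,3)
print("cam in tool",Rt.T@(-f["R"].T@f["t"]-s["tcp_pos"]),"axes\n",(Rt.T@f["R"].T).round(2),f["fx"])
cv2.imwrite("pics/w0.png",f["image"][...,::-1])
yaw=.2
for th in (25,30,35,40,45):
  for sp in (0,1):
    r=[]
    for d in (-.07,-.045,.1,.14):
      for z in (.04,.12,.3):
        p=[.485+d*np.cos(yaw),-.003+d*np.sin(yaw),z]
        q=robot.inverse_kinematics(p,list(rpy(yaw,np.radians(th),sp))); r.append(int(q is not None))
    print(th,sp,r)
# board by image component
for n in ("top","scene"):
    g=dict(np.load(n+"0.npz")); im=g["image"].astype(int)
    m=((im[...,0]-im[...,2]>40)&(im[...,0]>80)).astype(np.uint8)
    k,lab,st,ce=cv2.connectedComponentsWithStats(m)
    g2=dict(g); i=lab[tuple(pix(g,[.56,0.03,.018])[0].round().astype(int)[::-1])]
    z=np.where(lab==i,g["range_z"],0); g2["range_z"]=z
    P,_=cloud(g2); print(n,st[i],np.median(P[:,2]),cv2.minAreaRect(P[:,:2].astype(np.float32)))
    for X in ([.485,-.003,.018],[.631,.146,.018],[.6745,-.073,.018]): 
        u,v=pix(g,X)[0].round().astype(int); print(" ",u,v,[tuple(im[v,u+j]) for j in range(-30,31,6)])
E
```

```text
[-3.13980184e+00  5.64491048e-05  2.78827743e-01] [ 0.18564492 -0.64845072  0.24134923] 1.0008895537374942
cam in tool [ 0.08302764 -0.00043724 -0.13200749] axes
 [[-0.   -0.95 -0.32]
 [ 1.    0.   -0.  ]
 [ 0.   -0.32  0.95]] 322.06030167591297
25 0 [0, 0, 1, 0, 0, 1, 1, 1, 1, 1, 1, 1]
25 1 [0, 0, 1, 0, 0, 1, 0, 1, 1, 0, 1, 1]
30 0 [0, 0, 1, 0, 0, 1, 1, 1, 1, 1, 1, 1]
30 1 [0, 0, 1, 0, 0, 1, 1, 1, 1, 0, 1, 1]
35 0 [0, 0, 1, 0, 0, 1, 1, 1, 1, 1, 1, 1]
35 1 [0, 0, 1, 0, 0, 1, 1, 0, 1, 1, 0, 1]
40 0 [0, 0, 1, 0, 0, 1, 1, 1, 1, 1, 1, 1]
40 1 [0, 0, 1, 0, 0, 1, 1, 1, 1, 1, 1, 1]
45 0 [0, 0, 0, 0, 0, 1, 1, 1, 0, 1, 1, 1]
45 1 [0, 0, 0, 0, 0, 1, 1, 1, 0, 1, 1, 1]
top [  244   131   157   126 12302] 0.017180466295753653 ((0.5539815425872803, 0.013479545712471008), (0.27565550804138184, 0.3760618567466736), 11.52834415435791)
  328 219 [(np.int64(114), np.int64(99), np.int64(61)), (np.int64(113), np.int64(97), np.int64(58)), (np.int64(112), np.int64(95), np.int64(58)), (np.int64(98), np.int64(80), np.int64(48)), (np.int64(59), np.int64(34), np.int64(20)), (np.int64(63), np.int64(53), np.int6
[... 2222 characters left out ...]
40)), (np.int64(130), np.int64(117), np.int64(81)), (np.int64(146), np.int64(128), np.int64(88)), (np.int64(154), np.int64(131), np.int64(90)), (np.int64(148), np.int64(153), np.int64(149))]
  270 223 [(np.int64(151), np.int64(158), np.int64(154)), (np.int64(132), np.int64(123), np.int64(86)), (np.int64(133), np.int64(115), np.int64(79)), (np.int64(98), np.int64(78), np.int64(55)), (np.int64(66), np.int64(46), np.int64(37)), (np.int64(73), np.int64(49), np.int64(37)), (np.int64(41), np.int64(35), np.int64(30)), (np.int64(147), np.int64(119), np.int64(82)), (np.int64(147), np.int64(123), np.int64(85)), (np.int64(147), np.int64(136), np.int64(92)), (np.int64(146), np.int64(129), np.int64(87))]
```

View pics/w0.png

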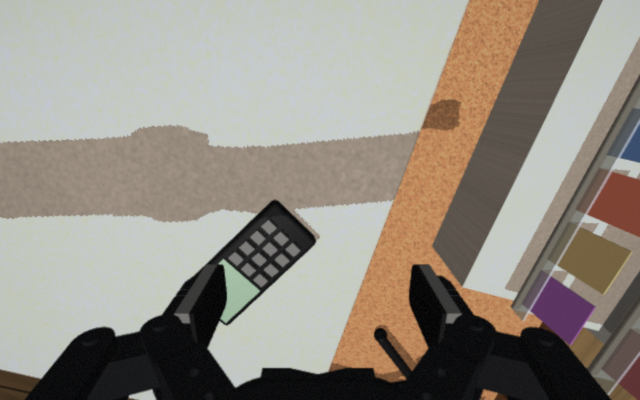

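The wrist view shows the open fingers, with the camera mounted on the tool's +x side. The board's centre comes out at (0.554, 0.0135) with yaw 11.5°. I'll move to a vantage pose behind the stick, look again, and scan reach from there.

```bash
python3 - <<'E'
from h import *
from plant import robot
yaw=.2
s=robot.sense()
robot.move_straight([.186,-.649,.36],vel=.2)
ok=False
for z in (.40,.37,.34,.31):
    try: robot.goto([.415,-.017,z],list(rpy(yaw,np.radians(30)))); ok=True; break
    except robot.IKError: pass
s=robot.sense(); print(ok,z,s["t"],s["tcp_pos"],np.round(s["joint_pos"],2))
robot.grip(0.0)
f=robot.grab_frame("wrist"); cv2.imwrite("pics/w1.png",f["image"][...,::-1]); np.savez("w1.npz",**f)
for zz in (.04,.10):
  for th in range(0,46,5):
    row=[]
    for hd in (-80,-60,-40,-20,0,20,40,60,80):
      best=None
      for d in np.arange(-.09,0.0,.005):
        p=[.485+d*np.cos(yaw),-.003+d*np.sin(yaw),zz]
        if robot.inverse_kinematics(p,list(rpy(yaw+np.radians(hd),np.radians(th)))) is not None: best=round(d*1000);break
      row.append(best)
    print(zz,th,row)
E
```

```text
True 0.4 3.2833 [ 0.41525847 -0.01746051  0.40015084] [ 0.09 -0.33 -0.05  2.13 -0.18  0.84  1.89]
0.04 0 [-90, -90, -90, -90, -90, -90, -90, -90, -90]
0.04 5 [-90, -90, -90, -90, -90, -90, -90, -90, -90]
0.04 10 [-90, -90, -90, -90, -90, -90, -90, -90, -90]
0.04 15 [-90, -90, -70, -60, -65, -75, -90, -90, -90]
0.04 20 [-90, -85, -60, -35, -35, -55, -90, -90, -90]
0.04 25 [-90, -75, -30, -15, -10, -35, -75, -90, -90]
0.04 30 [-90, -45, -5, None, None, -15, -65, -90, -90]
0.04 35 [-90, -50, None, None, None, None, -55, -90, -90]
0.04 40 [-90, -40, None, None, None, None, -50, -90, -90]
0.04 45 [-90, -20, None, None, None, None, -40, -90, -90]
0.1 0 [-90, -90, -90, -90, -90, -90, -90, -90, -90]
0.1 5 [-90, -90, -90, -90, -90, -90, -90, -90, -90]
0.1 10 [-90, -90, -90, -90, -90, -90, -90, -90, -90]
0.1 15 [-90, -90, -90, -90, -85, -90, -90, -90, -90]
0.1 20 [-90, -90, -80, -60, -60, -75, -90, -90, -90]
0.1 25 [-90, -75, -60, -25, -30, -55, -90, -90, -90]
0.1 30 [-90, -60, -20, None, None, -30, -85, -90, -90]
0.1 35 [-90, -50, None, None, None, -10, -70, -90, -90]
0.1 40 [-90, -35, None, None, None, None, -60, -90, -90]
0.1 45 [-90, -50, None, None, None, None, None, -90, -90]
```

View pics/w1.png

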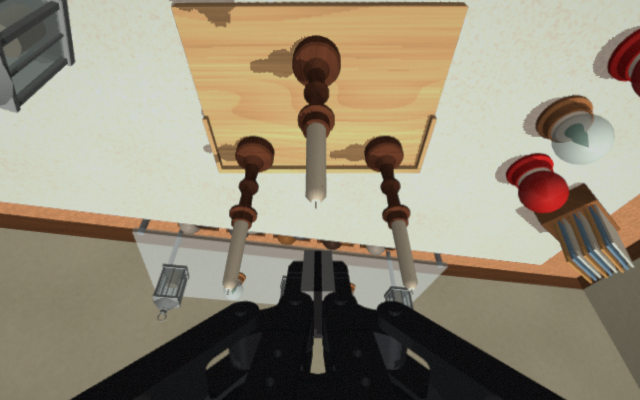

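```bash
cat >> h.py <<'E'
def board(f,guess=(.56,.03,.018)):
    im=np.asarray(f["image"]).astype(int); m=((im[...,0]-im[...,2]>40)&(im[...,0]>80)).astype(np.uint8)
    P=np.zeros(im.shape); g=dict(f)
    lab=cv2.connectedComponents(m)[1]; u,v=pix(f,guess)[0].round().astype(int)
    g["range_z"]=np.where(lab==lab[v,u],f["range_z"],0)
    return cloud(g)[0]
def sticks(f,guess=((.484,-.002),(.625,.145),(.671,-.08))):
    P,c=cloud(f); P=P[(c.sum(1)<250)&(c[:,0]>c[:,2]+8)] 
    return [circ(P,g,.034,.024,.036) for g in guess]
def tips(f,s):
    P,_=cloud(f); Rt=Rn.from_euler("xyz",s["tcp_rot"]).as_matrix(); T=(P-s["tcp_pos"])@Rt
    return T[(abs(T[:,0])<.03)&(abs(T[:,1])<.06)&(T[:,2]<.04)&(T[:,2]>-.06)]
E
python3 - <<'E'
from h import *
from plant import robot
for o in (None,.2,.4):
    if o is not None: robot.grip(o)
    s=robot.sense(); f=robot.grab_frame("wrist"); T=tips(f,s)
    if o==.4: np.savez("w2.npz",**f)
    t=T[T[:,2]>T[:,2].max()-.02]
    print(o,s["opening"],len(T),"zmax",np.percentile(T[:,2],[95,98,99.5,100]).round(4),"x",np.percentile(t[:,0],[1,50,99]).round(4),"y",np.percentile(t[:,1],[1,10,25,75,90,99]).round(4), "left inner/outer", np.percentile(t[t[:,1]>0,1],[2,98]).round(4))
f=dict(np.load("w1.npz")); b=board(f)
print(np.median(b[:,2]),cv2.minAreaRect(b[:,:2].astype(np.float32)))
print(sticks(f)); 
for n in ("scene","top"): print(n,sticks(dict(np.load(n+"0.npz"))))
E
```

```text
None 0.0014673434437650582 19202 zmax [-0.0094 -0.001   0.0042  0.0085] x [0.0057 0.0099 0.0111] y [-0.0126 -0.0099 -0.0055  0.0066  0.0111  0.0137] left inner/outer [0.0003 0.0137]
0.2 0.19946735259400977 19432 zmax [-0.0068  0.0008  0.006   0.0103] x [-0.0105  0.0069  0.011 ] y [-0.0211 -0.0181 -0.0126  0.0138  0.0192  0.0224] left inner/outer [0.0091 0.0224]
0.4 0.4014098637730785 19115 zmax [-0.0056  0.0013  0.006   0.0107] x [-0.011   0.0067  0.011 ] y [-0.0296 -0.0258 -0.0193  0.0205  0.027   0.0307] left inner/outer [0.0176 0.0307]
0.00024593413862985397 ((1.2433152198791504, 0.41681981086730957), (4.093303680419922, 1.8266884088516235), 89.97726440429688)
[(array([ 0.4869042 , -0.00310173]), 164), (array([0.62503632, 0.14699248]), 168), (array([ 0.67121686, -0.07867366]), 160)]
scene [(array([ 0.48501308, -0.00217287]), 47), (array([0.62208611, 0.14631458]), 36), (array([ 0.66885431, -0.0790487 ]), 42)]
top [(array([ 0.48511244, -0.0047904 ]), 5), (array([0.62584451, 0.14422585]), 26), (array([ 0.67187989, -0.07987192]), 34)]
```

```bash
cat >> h.py <<'E'
S=np.array([.486,-.003]); G=np.array([.648,.0337])
yaw=np.arctan2(*(G-S)[::-1]); u=(G-S)/np.linalg.norm(G-S)
def at(d,z,lat=0): return [*(S+u*d+lat*np.array([-u[1],u[0]])),z]
E
python3 - <<'E'
from h import *
from plant import robot
print(yaw,np.linalg.norm(G-S))
for d in (-.058,-.054,-.05,-.046,-.03,-.015,0,.03,.06,.09,.118):
    print(d,[max([t for t in range(8,36) if robot.inverse_kinematics(at(d,.037),list(rpy(yaw+np.radians(h),np.radians(t)))) is not None],default=None) for h in (0,8,16)])
print([ (z,robot.inverse_kinematics(at(-.06,z),list(rpy(yaw,np.radians(14)))) is not None) for z in (.4,.36,.3,.2,.1,.05)])
E
```

```text
0.22278280538804388 0.16610505711747614
-0.058 [16, 17, 19]
-0.054 [17, 18, 20]
-0.05 [18, 19, 21]
-0.046 [19, 20, 22]
-0.03 [22, 23, 25]
-0.015 [25, 26, 29]
0 [28, 29, 33]
0.03 [34, 35, 35]
0.06 [35, 35, 35]
0.09 [35, 35, 35]
0.118 [35, 35, 35]
[(0.4, True), (0.36, True), (0.3, True), (0.2, True), (0.1, True), (0.05, True)]
```

```bash
python3 - <<'E'
from h import *
from plant import robot
robot.grip(.25)
A=lambda t:list(rpy(yaw,np.radians(t)))
robot.goto(at(-.06,.38),A(15))
robot.move_straight(at(-.06,.10),vel=.15)
robot.move_straight(at(-.057,.037),vel=.05)
robot.move_straight(at(-.054,.037),vel=.03,attitude=A(16.5))
s=robot.sense(); print(s["t"],s["tcp_pos"],s["wrist_force"],s["opening"])
f=robot.grab_frame("scene"); print(sticks(f,[S]))
im=cv2.resize(f["image"][130:260,220:400],None,fx=4,fy=4,interpolation=cv2.INTER_CUBIC); cv2.imwrite("pics/s1.png",im[...,::-1])
E
```

```text
9.8583 [ 0.43312533 -0.01503552  0.03696225] [-0.28341743 -0.50060901  1.09024793] 0.24732745972853373
[(array([ 0.48578438, -0.00232209]), 43)]
```

View pics/s1.png

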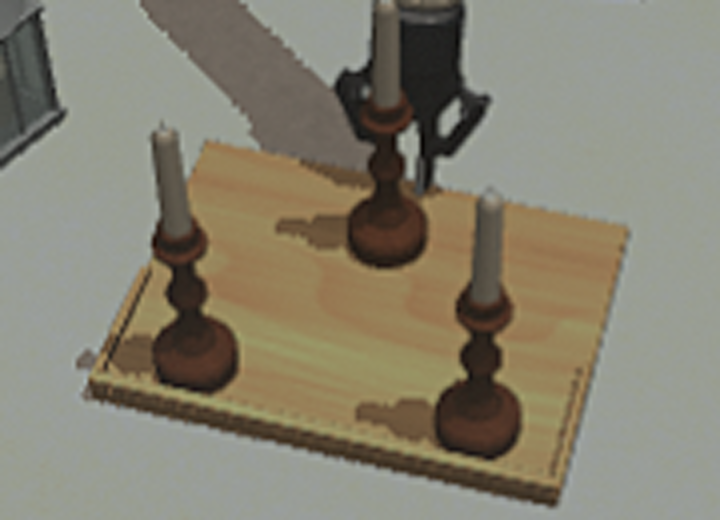

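The gripper is down behind the foot (crop about (425,185)) and the stick at (388,230) is still standing where it was. Pushing now, stopping short of the rail to check.

```bash
python3 - <<'E'
from h import *
from plant import robot
A=lambda t:list(rpy(yaw,np.radians(t)))
for d,t in ((-.046,18),(-.03,21),(-.015,24),(0,27),(.05,27),(.095,27)):
    robot.move_straight(at(d,.037),vel=.04,attitude=A(t))
    s=robot.sense(); print(d,s["t"],np.round(s["wrist_force"],2))
robot.sleep(.2); print(robot.sense()["tcp_pos"],at(.095,.037), "expected stick",at(.142,0))
f=robot.grab_frame("scene"); print(sticks(f,[at(.142,0)[:2],(.625,.145),(.671,-.08)]))
im=cv2.resize(f["image"][130:260,220:400],None,fx=4,fy=4,interpolation=cv2.INTER_CUBIC); cv2.imwrite("pics/s2.png",im[...,::-1])
f=robot.grab_frame("top"); print(sticks(f,[at(.142,0)[:2],(.625,.145),(.671,-.08)]))
E
```

```text
-0.046 10.2583 [-0.02  0.55  0.05]
-0.03 10.8083 [-0.69  0.1  -0.65]
-0.015 11.3333 [ 0.31 -0.47 -0.71]
0 11.8583 [-1.09 -0.23 -0.66]
0.05 13.2583 [-0.36  0.19  0.05]
0.095 14.5333 [-0.24 -0.1   0.77]
[0.57869894 0.01798597 0.03710539] [np.float64(0.5786522061824739), np.float64(0.01798972819072094), 0.037] expected stick [np.float64(0.6244906660832767), np.float64(0.02837412003244603), 0]
[(array([0.62138356, 0.03015519]), 46), (array([0.62217102, 0.14671496]), 33), (array([ 0.66920552, -0.08000639]), 37)]
[(array([0.62144586, 0.02735813]), 16), (array([0.62495596, 0.14486757]), 28), (array([ 0.67107359, -0.08013263]), 29)]
```

View pics/s2.png

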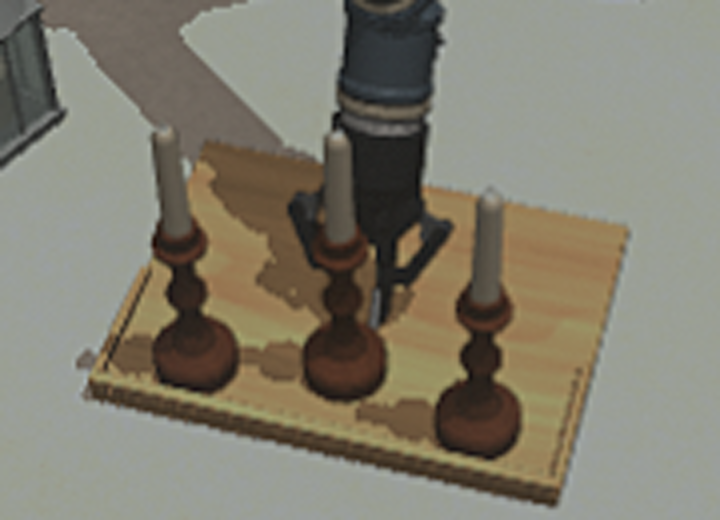

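It is still upright, in crop at (345,355), with about 25 mm left and lateral error of 1–2 mm at most. Final slow push to rail contact.

```bash
python3 - <<'E'
from h import *
from plant import robot
g=[at(.142,0)[:2],(.625,.145),(.671,-.08)]
b=np.array([np.cos(.2015),np.sin(.2015)]); n=np.array([-b[1],b[0]])
p=np.array(robot.sense()["tcp_pos"])
q=p.copy(); q[:2]+=.031*b-.001*n
hit=robot.move_straight(list(q),vel=.02,contact_N=4)
s=robot.sense(); print(hit,s["t"],(np.array(s["tcp_pos"])-p)[:2]@b,np.round(s["wrist_force"],2))
if hit or 1:
    r=np.array(s["tcp_pos"]); r[:2]-=.06*b; 
    robot.move_straight(list(r),vel=.05)
    r[:2]-=.03*b; r[2]+=.10; robot.move_straight(list(r),vel=.15)
for k in ("scene","top","wrist"):
    f=robot.grab_frame(k); a=sticks(f,[G,g[1],g[2]]); c=[x[0] for x in a]
    L=c[1]-c[2]; yh=L/np.linalg.norm(L); xh=np.array([yh[1],-yh[0]]); e=c[0]-(c[1]+c[2])/2
    print(k,[np.round(x,4).tolist()+[m] for x,m in a],"spacing",np.linalg.norm(L).round(4),"err x,y",(e@xh).round(4),(e@yh).round(4))
    if k=="scene": cv2.imwrite("pics/s3.png",cv2.resize(f["image"][130:260,220:400],None,fx=4,fy=4,interpolation=cv2.INTER_CUBIC)[...,::-1])
    if k=="wrist": cv2.imwrite("pics/w3.png",f["image"][...,::-1])
print(robot.sense()["t"])
E
```

```text
True 16.125 0.02745892956766388 [-0.01 -0.32  0.36]
scene [[0.6473, 0.0341, 33], [0.6223, 0.1468, 39], [0.6686, -0.0788, 37]] spacing 0.2303 err x,y 0.0019 -0.0003
top [[0.649, 0.0319, 21], [0.625, 0.1449, 26], [0.6716, -0.0798, 28]] spacing 0.2295 err x,y 0.0006 -0.0007
wrist [[0.6499, 0.0337, 634], [0.6255, 0.1467, 712], [0.6718, -0.0791, 726]] spacing 0.2305 err x,y 0.0012 -0.0003
18.5833
```

View pics/s3.png

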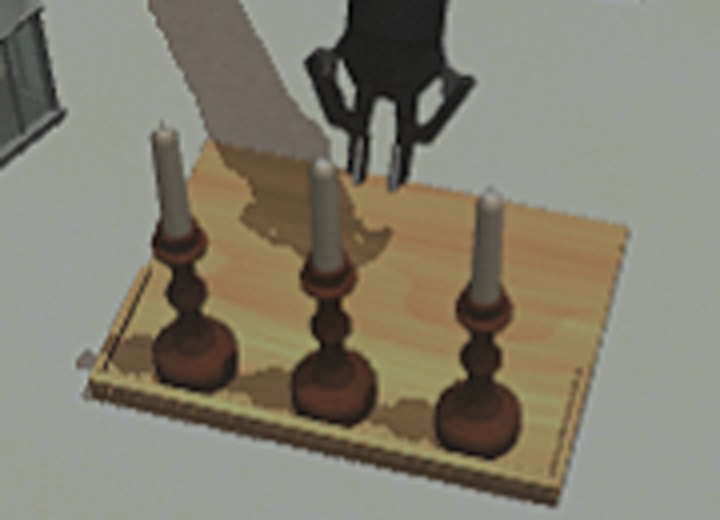

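View pics/w3.png

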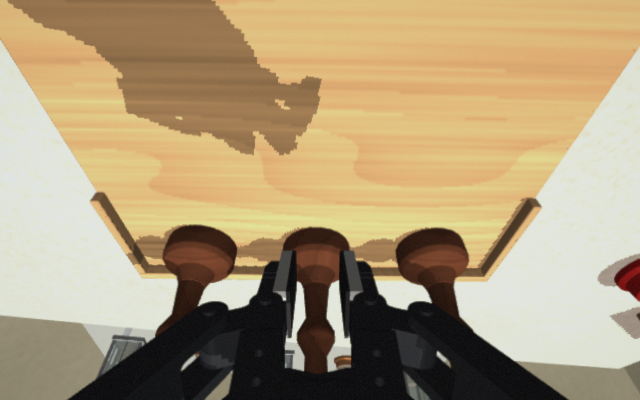

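The stick is upright in line, at crop (333,385), with its foot against the rail. Its lateral error is under 1 mm, the neighbours haven't moved and the gripper is clear.

```bash
python3 -c "
from plant import robot
print(robot.close_job())"
```

```text
the job is handed in; nothing more can be done
None
```

I pushed the candlestick on its foot into the gap and handed the job in at about 19 s: it stands upright against the rail, measured within 1 mm of midway, with both neighbours where they were; the gripper never went near the lantern or snow globe.

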